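# Slant a spun tube insert for the gel check

### The job

The four tubes in the centrifuge insert are to be slanted so that their gel layers can be looked at. First slip the orange hold-down ring, disc downwards, over the insert's upright lifting rod until it sits fully home on the shoulder above the tube caps, and let go of it while the insert still stands in its bucket. Then take the insert by the bare rod above the ring, draw it out of the bucket, slant it about 45 degrees from upright and finish holding it there, still, with its base at least 10 cm above the mat, the ring home and all tubes in; leave the specimen cup, timer and marker where they are.

Things in the scene. Friction and masses are not known exactly. Their poses are not given: they have to be found in the camera images.
- hold_ring: Loose orange plastic ring lying on the mat, hub up: disc 60 mm across, 5 mm thick, with a round hub 26 mm across on it, 25 mm high in all, through bore 15 mm, 40 g. Origin: on the bore's axis at the disc's underside; z from disc to hub. Grip it across the hub from above. Seated, its origin is 95 mm above the insert's.
- insert: Loose tube insert upright in bucket_loaded, 2 mm play: 3 white plates 62 x 62 x 6 mm (undersides at z 0, 22, 52) on a central post: 18 mm sleeve up to z 95 (its top is the shoulder), then bare 12 mm steel rod to z 154, coned over the last 6 mm. Seated ring's top is at z 120: 34 mm of rod stay free. Origin: centre of underside, z up the rod. 0.17 kg, 0.26 with tubes and ring.
- rod_top (a point): Centre of the top end of the insert's lifting rod (154 mm above the insert's origin).
- shoulder (a point): Centre of the insert's shoulder on which the ring must sit (95 mm above the insert's origin).
- tube_1: Capped 12.5 mm blood tube with a yellow cap, 16 mm across the cap, 87 mm long, about 11 g, loose, standing in the insert's hole at (-17.5, -17.5) mm; its foot is 6 mm and its cap's top 93 mm above the insert's origin. Origin: centre of its foot; z along the tube towards the cap.
- tube_2: Capped 12.5 mm blood tube with a red cap, 16 mm across the cap, 87 mm long, about 11 g, loose, standing in the insert's hole at (-17.5, +17.5) mm; its foot is 6 mm and its cap's top 93 mm above the insert's origin. Origin: centre of its foot; z along the tube towards the cap.
- tube_3: Capped 12.5 mm blood tube with a blue cap, 16 mm across the cap, 87 mm long, about 11 g, loose, standing in the insert's hole at (+17.5, -17.5) mm; its foot is 6 mm and its cap's top 93 mm above the insert's origin. Origin: centre of its foot; z along the tube towards the cap.
- tube_4: Capped 12.5 mm blood tube with a red cap, 16 mm across the cap, 87 mm long, about 11 g, loose, standing in the insert's hole at (+17.5, +17.5) mm; its foot is 6 mm and its cap's top 93 mm above the insert's origin. Origin: centre of its foot; z along the tube towards the cap.
- bucket_loaded: Aluminium centrifuge bucket that holds the insert, fixed: square, 74 x 74 mm outside, 66 x 66 mm inside, 66 mm high, floor 6 mm thick, open top, with a trunnion lug on each of its two y sides (97 mm over the lugs). Origin: centre of its underside; z up.
- bucket_empty: The same kind of aluminium bucket, empty, fixed. Origin: centre of its underside.
- specimen_cup: Bystander: specimen cup with a yellow lid, 58 mm in diameter, 64 mm high, standing on the mat. Origin: centre of its underside.
- timer: Bystander: white laboratory timer with three coloured buttons, 42 x 72 mm, 65 mm high, standing on the mat behind the buckets. Origin: centre of its underside.
- marker: Bystander: black marker pen, 15 x 130 x 17 mm, lying on the mat. Origin: centre of its underside.
Things that resemble listed ones, but are neither listed nor needed, are in the scene too. Of the things that look like the hold_ring, take the one that is farthest to the robot's right at the start.

How it is judged:
On the way, in this order (a step that is already met when the one before it is completed fails the run):
1. the hold-down ring sits home on the shoulder, released, the insert still standing in its bucket (x of hold_ring in the frame of insert between -0.003 and 0.003 m and y of hold_ring in the frame of insert between -0.003 and 0.003 m and z of hold_ring in the frame of insert between 0.092 and 0.0985 m and angle between the z axis of hold_ring and the z axis of insert, either way round below 0.15 rad and contact force between the fingers and hold_ring below 0.1 N and z of insert in the frame of bucket_loaded below 0.012 m and angle between insert's own z axis and vertical below 0.1 rad), for 0.2 s.
2. the insert is drawn clear of its bucket, held by the rod (height (world z) of insert above 0.07 m and contact force between insert and bucket_loaded below 0.05 N and contact force between the fingers and insert above 1 N), for 0.1 s.
At the end, for the whole second after the job is handed in: Fingers hold the insert by its rod, still, 33 to 57 deg from upright, base centre over 100 mm above the mat, touching no bucket or bystander; ring within 3.5 mm of the shoulder and not pinched; tubes in their holes (risen under 16 mm); cup, timer, marker within 25 mm of their start (angle between insert's own z axis and vertical between 0.58 and 0.99 rad and height (world z) of insert above 0.1 m and height (world z) of rod_top above 0.18 m and contact force between the fingers and insert above 1 N and linear speed of insert below 0.02 m/s and angular speed of insert below 0.6 rad/s and contact force between insert and bucket_loaded below 0.05 N and contact force between insert and bucket_empty below 0.05 N and contact force between insert and specimen_cup below 0.05 N and contact force between insert and timer below 0.05 N and contact force between insert and marker below 0.05 N and contact force between the fingers and hold_ring below 5 N and x of hold_ring in the frame of insert between -0.003 and 0.003 m and y of hold_ring in the frame of insert between -0.003 and 0.003 m and z of hold_ring in the frame of insert between 0.092 and 0.0985 m and angle between the z axis of hold_ring and the z axis of insert, either way round below 0.15 rad and z of tube_1 in the frame of insert between -0.002 and 0.022 m and z of tube_2 in the frame of insert between -0.002 and 0.022 m and z of tube_3 in the frame of insert between -0.002 and 0.022 m and z of tube_4 in the frame of insert between -0.002 and 0.022 m and distance of each of specimen_cup, timer, marker from where it was at the start of the episode below 0.025 m); the arm keeps its last pose, push and grip.
It fails at once if a tube slips out of the insert (z of any of tube_1, tube_2, tube_3, tube_4 in the frame of insert above 0.04 m).
It fails at once if the specimen cup, timer or marker is moved by more than 25 mm (distance of any of specimen_cup, timer, marker from where it was at the start of the episode above 0.025 m).
It fails at once if the insert is laid over by more than 75 degrees (angle between insert's own z axis and vertical above 1.31 rad).
It also fails if it takes over 58 s, if anything falls off the work surface, if the arm or the gripper's body presses on something with over 40 N, if the wrist force passes 120 N, or if a joint passes its speed limit or range.

### The arm

A 6-joint arm with a two-finger parallel gripper is mounted at the origin on a cart in front of the work surface, level with it; the furniture and walls round the work are solid. World frame = base frame: x ahead of the robot, y to its left, z up, the work surface at z = 0. Lengths are in m, angles in rad, forces in N, time in s.
With the tool pointing down it reaches from about 0.35 to 0.975 m from the base axis. Payload 4.9 kg.
Tool frame: the origin (TCP) lies on the centre line of the jaws, within the pads' length; the fingertips stand manip.tip_reach ahead of it and the grasp point (between the pads) is the TCP (manip.tip_reach is the distance from the TCP to the fingertips, in m); z points along the fingers, y is the line along which they close (so a half turn about z gives the same grasp; the last joint's range is limited). The gripper opens to 85 mm and grips with 20 to 120 N. Pads are 22 mm wide; open, the fingers measure 114 mm over their backs; the gripper's body (76 mm by 85 mm) begins 54 mm behind the grasp point. The pads swing forward as they close: fully open they stand 13 mm farther back than shut.
Start: joints at [1.22, 0.053, 1.613, -0, 1.476, -0.119], TCP at [0.144, 0.608, 0.25] pointing down, gripper open.
Joint ranges: [-3.01, 3.01], [-1.01, 2.22], [0.06, 2.58], [-1.02, 4.17], [0.09, 2.62], [-3.14, 3.14]. Speed limits (rad/s): [2.57, 2.57, 3.14, 3.14, 3.14, 3.14].

### API

Orientations are given as a unit quaternion [w, x, y, z].
In Python, from plant import manip gives the robot as it stands. The module is installed in compiled form; this text tells all that it offers.
- The arm moves only by the tool move_arm, never from a script. Its argument "rows" is a list of rows, each a list of 7 numbers: the shift along the tool's x, y, z in cm, then the turn, a rotation vector about the tool's x, y, z in degrees, then the opening, from -1 (shut) to 1 (fully open). In form: [[tx, ty, tz, ax, ay, az, jaw], ...]. A call has 1 to 20 rows; each row shifts and turns the commanded pose from where the row before left it, along the tool's axes as they then stand; what a row does not reach is not made up. A row lasts 1/12 s, in which the tool goes at most 41.7 mm and 7.16 degrees, less where a joint would pass 70% of its speed; a pose out of reach is approached as far as the arm can. A call is refused whole if a number of a shift passes 4.17 or a number of a turn 7.16, either way. A call with a gripper value outside its range is refused whole. The fingers move at their own pace and stop on an object; the grip force is fixed at half the most. Time passes only in rows, so rows that do not move let the fingers close. It gives the time, the measured TCP pose, the force, the opening and the grip force at its end, in the units of the state.
- manip.state(): the state, without advancing time (a new reading comes with each control period).
- manip.grab_frame(name): name is "scene" or "top" or "wrist"; returns a dict with "img" (384x512x3 uint8, blue, green, red), "mtx" (3x3 intrinsics, pixels), "R" (3x3) and "t" (3): a world point X has camera coordinates R X + t. Camera axes: x right, y down, z forward; pixel columns grow to the right and rows downward; lengths in m; the calibration is good to about 2 mm. A picture is of the moment at which its call begins. There is no depth.
- manip.job_done(): hands the job in; it is judged then, once.
The state is a dict: "time": time; "joint_pos": joint angles; "joint_vel": joint speeds; "joint_efforts": joint torques, N m; "tool_pos": TCP position; "tool_rot": TCP orientation; "contact_force": force on the tool from outside, world axes, zero at the start; "ft_torque": the same for the moment, N m; "gripper_width": opening from 0.0 (shut) to 1.0 (fully open); "grasp_force": force on a finger pad.
Only numpy, scipy, OpenCV 4.12 (cv2) and the standard library are available. Lean on these libraries where they do the work, as an engineer would, in place of code of your own. Each camera call takes 0.05 s, during which the arm holds its last target. There are 200 camera calls.

## Working session

There is one attempt and no reset: what is moved stays moved. The work goes in short steps, Python scripts to look and compute and a tool call to move; the robot and the scene stay as the last step left them, time stands still between calls to the robot, and variables do not carry over. Pictures are saved under pics/ and viewed, at most 10 in all, crops included, and the job is handed in when it is done.

Besides the shell and the picture viewer there is one more tool, called after ">>>" as name([rows], argument=value, ...), one row to a line, values as JSON. move_arm: Moves the arm, as the interface text tells. Its arguments: {"type":"object","properties":{"rows":{"type":"array","items":{"type":"array","items":{"type":"number"}}}},"required":["rows"]}

```bash
mkdir -p pics; python3 - <<'E'
from plant import manip
import cv2, numpy as np, pickle
print(manip.tip_reach, manip.state())
F={n:manip.grab_frame(n) for n in("scene","top")}
pickle.dump(F,open("f0.pkl","wb"))
for n in F:
    print(n,F[n]["mtx"].tolist(),F[n]["R"].round(4).tolist(),F[n]["t"].round(4).tolist())
    cv2.imwrite(f"pics/{n}0.png",F[n]["img"])
E
```

```text
0.019 {'time': 0.0, 'joint_pos': array([ 1.21997918e+00,  5.33496140e-02,  1.61424794e+00,  3.86564998e-06,
        1.47601506e+00, -1.19011311e-01]), 'joint_vel': array([-0.00094409, -0.00132915, -0.00058877, -0.00034131, -0.00125671,
       -0.00038296]), 'joint_efforts': array([ 8.61807393e-06, -3.93671465e+01, -3.70179570e+01, -1.92869829e-04,
        6.83135717e-03,  1.27155383e-05]), 'tool_pos': array([0.14339316, 0.60774365, 0.24909499]), 'tool_rot': array([-2.36953501e-04,  1.15643718e-01,  9.93290245e-01, -9.81791837e-04]), 'contact_force': array([-0.1281225 ,  0.67696053, -0.58861172]), 'ft_torque': array([ 0.0658064 , -0.04625998,  0.01846723]), 'grasp_force': 0.0, 'gripper_width': 0.9974865935437559}
scene [[370.06375931114263, 0.0, 252.23795556682455], [0.0, 370.06375931114263, 188.08044067599715], [0.0, 0.0, 1.0]] [[-0.5472, -0.837, -0.0024], [-0.3964, 0.2617, -0.88], [0.7371, -0.4806, -0.475]] [0.567, 0.2533, 0.8327]
top [[365.4269087476823, 0.0, 254.64704629596403], [0.0, 365.4269087476823, 191.1707761661172], [0.0, 0.0, 1.0]] [[0.0101, -0.9995, 0.0289], [-0.991, -0.0138, -0.133], [0.1333, -0.0273, -0.9907]] [0.2629, 0.5993, 1.1183]
```

View pics/scene0.png

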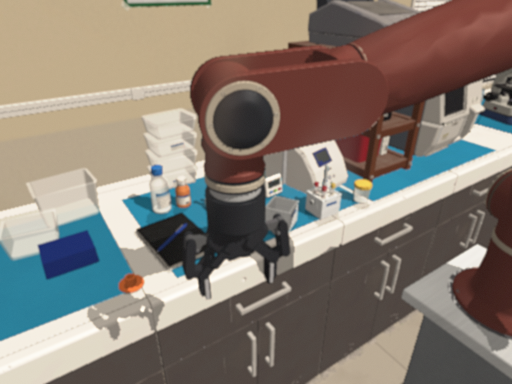

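View pics/top0.png

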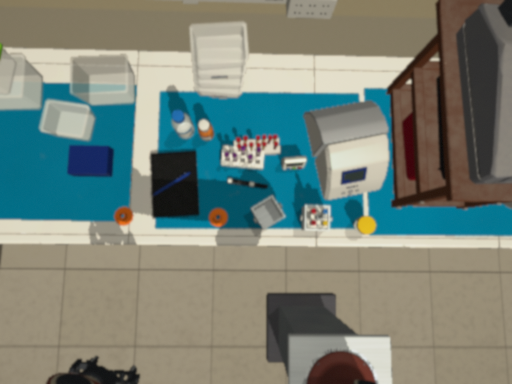

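The scene view shows the arm over the counter, the insert at about (322,200), and one ring at (132,284). The top view shows two orange rings at (123,215) and (218,217). The one at (218,217) is farther right, so that's the target. It also shows the empty bucket at (268,210), the loaded insert at (317,217) and the cup at (366,225).

```bash
cat > h.py <<'E'
import numpy as np, cv2
def ray(f,px):
    R,t,K=np.array(f["R"]),np.array(f["t"]),np.array(f["mtx"])
    c=-R.T@t; d=R.T@np.linalg.solve(K,[px[0],px[1],1.]); return c,d/np.linalg.norm(d)
def onplane(f,px,z):
    c,d=ray(f,px); return c+d*(z-c[2])/d[2]
def cross(rays):
    A=np.zeros((3,3));b=np.zeros(3)
    for c,d in rays:
        P=np.eye(3)-np.outer(d,d);A+=P;b+=P@c
    X=np.linalg.solve(A,b)
    return X,[float(np.linalg.norm((np.eye(3)-np.outer(d,d))@(X-c))) for c,d in rays]
def proj(f,X):
    p=np.array(f["mtx"])@(np.array(f["R"])@np.array(X)+np.array(f["t"]));return p[:2]/p[2]
def blobs(img,lo,hi,amin=20):
    m=cv2.inRange(cv2.cvtColor(img,cv2.COLOR_BGR2HSV),lo,hi)
    n,l,s,c=cv2.connectedComponentsWithStats(m)
    return [(c[i].round(1).tolist(),s[i].tolist()) for i in range(1,n) if s[i,4]>=amin],m
E
python3 - <<'E'
from h import *; import pickle
F=pickle.load(open("f0.pkl","rb"))
for n in F:
    b,_=blobs(F[n]["img"],(5,150,120),(16,255,255))
    for c,s in b: print(n,c,s,onplane(F[n],c,0.01).round(3))
t=F["top"]
for nm,p,z in[("insert",(317,217),.1),("empty",(268,210),.06),("cup",(366,225),.064),("marker",(247,183),.017),("timer",(293,163),.065)]:print(nm,onplane(t,p,z).round(3))
big=cv2.resize(t["img"][120:250,190:400],None,fx=3.8,fy=3.8,interpolation=cv2.INTER_CUBIC);cv2.imwrite("pics/topc.png",big)
s=F["scene"]["img"][150:250,220:400];cv2.imwrite("pics/scc.png",cv2.resize(s,None,fx=4,fy=4,interpolation=cv2.INTER_CUBIC))
E
```

```text
scene [182.3, 190.4] [177, 186, 12, 9, 90] [0.861 0.401 0.01 ]
scene [131.0, 283.2] [120, 275, 23, 17, 303] [0.506 0.687 0.01 ]
top [207.1, 132.8] [200, 128, 13, 9, 57] [0.791 0.428 0.01 ]
top [123.5, 216.0] [115, 208, 17, 17, 213] [0.514 0.684 0.01 ]
top [217.9, 217.0] [210, 209, 17, 17, 216] [0.515 0.386 0.01 ]
insert [0.513 0.086 0.1  ]
empty [0.535 0.229 0.06 ]
cup [ 0.492 -0.072  0.064]
marker [0.625 0.294 0.017]
timer [0.683 0.152 0.065]
```

View pics/topc.png

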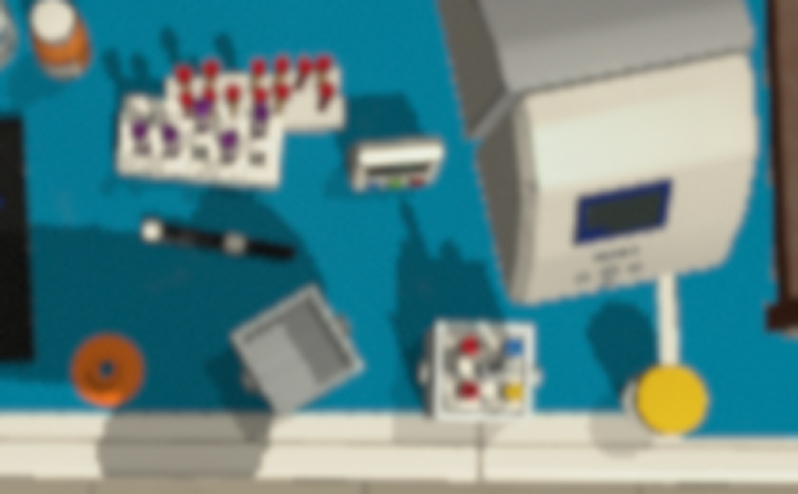

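Checked against the given sizes, the ring is near (0.515, 0.386), the insert near (0.51, 0.086) and roughly square to the world axes, and the cup is at y≈-0.07. I'll move over the ring now and look with the wrist camera.

>>> move_arm([
  [-3.4,-1.1,0,0,0,0,1],
  [-3.4,-1.1,0,0,0,0,1],
  [-3.4,-1.1,0,0,0,0,1],
  [-3.4,-1.1,0,0,0,0,1],
  [-3.4,-1.1,0,0,0,0,1],
  [-3.4,-1.1,0,0,0,0,1],
  [-3.4,-1.1,0,0,0,0,1],
  [-3.4,-1.1,0,0,0,0,1],
  [-3.4,-1.1,0,0,0,0,1],
  [-3.4,-1.1,0,0,0,0,1],
  [-3.4,-1.1,0,0,0,0,1],
  [-3.4,-1.1,0,0,0,0,1],
  [0,0,0,0,0,6.7,1],
  [0,0,0,0,0,6.7,1],
  [0,0,0,0,0,6.7,1],
  [0,0,0,0,0,6.7,1],
  [0,0,0,0,0,6.7,1],
  [0,0,0,0,0,6.7,1],
])

```text
time: 1.6
tool_pos: [0.5101, 0.3858, 0.2495]
tool_rot: [-0.0, 0.453, 0.892, -0.001]
contact_force: [0.4, -0.4, 0.2]
gripper_width: 0.998
grasp_force: 0.0
```

```bash
cat >> h.py <<'E'
from scipy.spatial.transform import Rotation as Ro
def Rt(s): q=s["tool_rot"]; return Ro.from_quat([q[1],q[2],q[3],q[0]]).as_matrix()
def show(s): 
    print("t",round(s["time"],2),"pos",s["tool_pos"].round(4),"F",s["contact_force"].round(2),"w",round(s["gripper_width"],3),"g",round(s["grasp_force"],2),"j",s["joint_pos"].round(3)); print(Rt(s).round(3).tolist())
E
python3 - <<'E'
from h import *; from plant import manip; import pickle
s=manip.state(); show(s)
f=manip.grab_frame("wrist"); pickle.dump(f,open("w1.pkl","wb")); cv2.imwrite("pics/w1.png",f["img"])
print("cam",ray(f,(256,192)))
b,_=blobs(f["img"],(3,150,90),(16,255,255),100)
for c,q in b: print(c,q,onplane(f,c,.015).round(4))
E
```

```text
t 1.6 pos [0.5101 0.3858 0.2495] F [ 0.41 -0.37  0.17] w 0.998 g 0.0 j [ 0.531  0.088  1.577  0.     1.478 -0.1  ]
[[-0.59, 0.807, -0.001], [0.807, 0.59, -0.001], [0.0, -0.001, -1.0]]
cam (array([0.4686076 , 0.44480716, 0.37225063]), array([ 0.18422531, -0.22416759, -0.95697959]))
[254.2, 161.3] [230, 137, 50, 50, 1835] [0.514  0.3893 0.015 ]
[463.0, 274.6] [429, 244, 67, 57, 1382] [0.8142 0.4283 0.015 ]
```

View pics/w1.png

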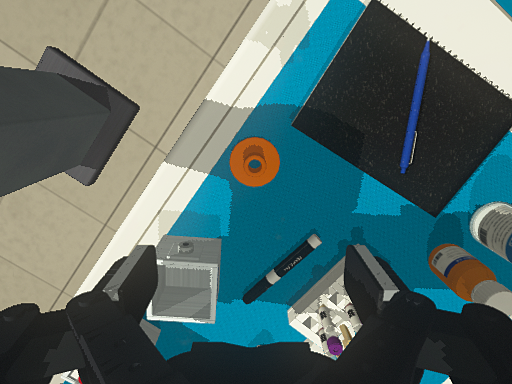

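The wrist view shows the ring at (254,161), bore up. The fingers are open at the lower edge, and the empty bucket, marker and tube rack sit below. Next I'll go to the insert and measure the rod from two places.

>>> move_arm([
  [-3.2,-2.3,0,0,0,0,1],
  [-3.2,-2.3,0,0,0,0,1],
  [-3.2,-2.3,0,0,0,0,1],
  [-3.2,-2.3,0,0,0,0,1],
  [-3.2,-2.3,0,0,0,0,1],
  [-3.2,-2.3,0,0,0,0,1],
  [0,0,0,0,0,6.7,1],
  [0,0,0,0,0,6.7,1],
  [0,0,0,0,0,6.7,1],
  [0,0,0,0,0,6.7,1],
  [0,0,0,0,0,6.7,1],
  [0,0,0,0,0,0,1],
])

```text
time: 2.65
tool_pos: [0.5135, 0.1495, 0.2499]
tool_rot: [-0.0, 0.688, 0.726, -0.0]
contact_force: [0.2, 0.0, -0.6]
gripper_width: 0.999
grasp_force: 0.0
```

```bash
python3 - <<'E'
from h import *; from plant import manip; import pickle
s=manip.state(); show(s)
f=manip.grab_frame("wrist"); pickle.dump(f,open("w2.pkl","wb")); cv2.imwrite("pics/w2.png",f["img"])
E
```

```text
t 2.65 pos [0.5135 0.1495 0.2499] F [ 0.19  0.01 -0.6 ] w 0.999 g 0.0 j [ 0.144 -0.164  1.821  0.     1.485  0.091]
[[-0.053, 0.999, -0.001], [0.999, 0.053, -0.0], [-0.0, -0.001, -1.0]]
```

>>> move_arm([
  [-3,0,-1.5,0,0,0,1],
  [-3,0,-1.5,0,0,0,1],
  [-3,0,-1,0,0,0,1],
  [0,0,0,0,0,0,1],
])

```text
time: 3.03
tool_pos: [0.5197, 0.0561, 0.2932]
tool_rot: [0.002, 0.688, 0.726, 0.001]
contact_force: [-0.0, -0.1, -0.3]
gripper_width: 0.995
grasp_force: 0.0
```

```bash
python3 - <<'E'
from h import *; from plant import manip; import pickle
s=manip.state(); show(s)
f=manip.grab_frame("wrist"); pickle.dump(f,open("w3.pkl","wb"))
g=pickle.load(open("w2.pkl","rb"))
P=[proj(x,(.513,.086,.12)) for x in(g,f)]; print(P)
def crop(im,p,h=100):
    x,y=[int(np.clip(v,h,m-h)) for v,m in zip(p,(512,384))]; print("orig",x-h,y-h); return cv2.resize(im[y-h:y+h,x-h:x+h],None,fx=2,fy=2,interpolation=cv2.INTER_CUBIC)
cv2.imwrite("pics/w23.png",np.hstack([crop(g["img"],P[0]),crop(f["img"],P[1])]))
E
```

```text
t 3.03 pos [0.5197 0.0561 0.2932] F [-0.02 -0.07 -0.29] w 0.995 g 0.0 j [-0.034 -0.219  1.798 -0.002  1.558 -0.087]
[[-0.053, 0.999, 0.005], [0.999, 0.053, -0.002], [-0.003, 0.004, -1.0]]
[array([244.67703889, 256.78555005]), array([242.65944286, 143.09551394])]
orig 144 156
orig 142 43
```

View pics/w23.png

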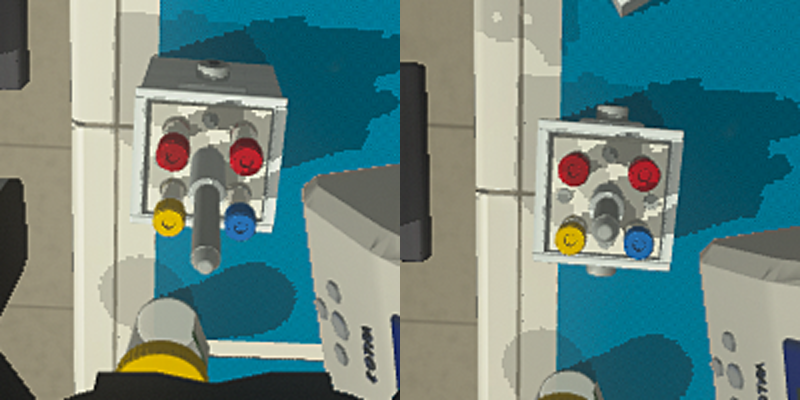

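Both wrist views show the rod, with its top at about (246.5,289) in w2 and (245,158.5) in w3. All four caps are in place. I'll triangulate the rod top and caps and check them against the given heights.

```bash
python3 - <<'E'
from h import *; import pickle
g,f=[pickle.load(open(n,"rb")) for n in("w2.pkl","w3.pkl")]
X,e=cross([ray(g,(246.5,289)),ray(f,(245,158.5))]); print("rodtop",X.round(4),e)
C=[]
for n,lo,hi in[("y",(20,150,90),(32,255,255)),("b",(100,150,90),(116,255,255)),("r",(172,120,70),(180,255,255)),("r0",(0,120,70),(4,255,255))]:
    L=[]
    for h in(g,f):
        b,_=blobs(h["img"],lo,hi,25); p=proj(h,(.513,.086,.09)); b=[q for q in b if np.hypot(*(np.array(q[0])-p))<50]; L.append(b)
        print(n,[(q[0],q[1][2:]) for q in b],[onplane(h,q[0],.096).round(4).tolist() for q in b])
# ring from w1 vs top
F=pickle.load(open("f0.pkl","rb")); w=pickle.load(open("w1.pkl","rb"))
print("ring",cross([ray(w,(254.2,161.3)),ray(F["top"],(217.9,217))]))
# rod direction in world from w3 rod sleeve
E
```

```text
rodtop [0.5157 0.0791 0.1583] [0.0002623522705085882, 0.0002623522705089078]
y [([227.9, 264.6], [16, 18, 220])] [[0.4973, 0.0637, 0.096]]
y [([226.7, 162.2], [14, 16, 177])] [[0.4973, 0.0622, 0.096]]
b [([263.3, 268.1], [16, 18, 184])] [[0.5319, 0.0617, 0.096]]
b [([260.5, 164.8], [14, 15, 165])] [[0.532, 0.0613, 0.096]]
r [([266.3, 234.4], [16, 19, 225]), ([229.2, 234.7], [16, 15, 82])] [[0.5324, 0.0976, 0.096], [0.4975, 0.0954, 0.096]]
r [([228.4, 127.6], [15, 16, 149]), ([263.4, 130.1], [16, 17, 190])] [[0.4979, 0.097, 0.096], [0.5326, 0.0964, 0.096]]
r0 [([230.2, 230.1], [14, 17, 140])] [[0.4982, 0.1002, 0.096]]
r0 [([226.5, 128.0], [8, 8, 25])] [[0.4961, 0.0966, 0.096]]
ring (array([ 0.51576694,  0.38669623, -0.00107909]), [0.0002933469807440219, 0.00029334698074411406])
```

The rod axis is at about (0.515, 0.0795) with its top at z 0.158, against 0.160 expected. The cap mean agrees. Back to the ring with the same yaw.

>>> move_arm([
  [3.7,0.14,0.5,0,0,0,1],
  [3.7,0.14,1,0,0,0,1],
  [3.7,0.14,1,0,0,0,1],
  [3.7,0.14,1,0,0,0,1],
  [3.7,0.14,1,0,0,0,1],
  [3.7,0.14,1,0,0,0,1],
  [3.7,0.14,1,0,0,0,1],
  [3.7,0.14,2,0,0,0,1],
  [3.5,0.14,3,0,0,0,1],
  [0,0,2,0,0,0,1],
  [0,0,0,0,0,0,1],
  [0,0,0,0,0,0,1],
])

```text
time: 4.08
tool_pos: [0.5118, 0.3873, 0.1559]
tool_rot: [-0.001, 0.687, 0.727, -0.002]
contact_force: [0.1, -0.6, 0.7]
gripper_width: 0.996
grasp_force: 0.0
```

```bash
python3 - <<'E'
from h import *; from plant import manip; import pickle
s=manip.state(); show(s)
f=manip.grab_frame("wrist"); pickle.dump(f,open("w4.pkl","wb")); cv2.imwrite("pics/w4.png",f["img"])
w=pickle.load(open("w1.pkl","rb"))
def feats(f):
    b,m=blobs(f["img"],(3,150,60),(16,255,255),300)
    p=proj(f,(.515,.387,.01)); c,q=min(b,key=lambda v:np.hypot(*(np.array(v[0])-p)))
    cs,_=cv2.findContours(m,cv2.RETR_EXTERNAL,cv2.CHAIN_APPROX_NONE)
    k=max((v for v in cs if cv2.pointPolygonTest(v,tuple(map(float,c)),False)>=0),key=cv2.contourArea)
    return c,q,cv2.fitEllipse(cv2.convexHull(k))
R=[feats(x) for x in(w,f)]; print(R)
for x,r in zip((w,f),R): print(onplane(x,r[2][0],.005).round(4),onplane(x,r[2][0],.003).round(4))
print(cross([ray(w,R[0][2][0]),ray(f,R[1][2][0])]))
E
```

```text
t 4.08 pos [0.5118 0.3873 0.1559] F [ 0.11 -0.63  0.7 ] w 0.996 g 0.0 j [0.532 0.167 1.651 0.    1.329 0.476]
[[-0.056, 0.998, -0.004], [0.998, 0.056, -0.003], [-0.002, -0.004, -1.0]]
[([254.2, 161.3], [230, 137, 50, 50, 1835], ((254.2473602294922, 161.43991088867188), (49.085323333740234, 49.60506057739258), 76.54853057861328)), ([254.7, 179.9], [222, 148, 66, 65, 3175], ((254.67880249023438, 180.04112243652344), (63.78656005859375, 65.59709167480469), 90.03522491455078))]
[0.5154 0.3876 0.005 ] [0.5157 0.3873 0.003 ]
[0.5161 0.3882 0.005 ] [0.5162 0.3877 0.003 ]
(array([ 0.51626131,  0.3865994 , -0.00134332]), [4.189000517611261e-05, 4.1890005176497564e-05])
```

View pics/w4.png

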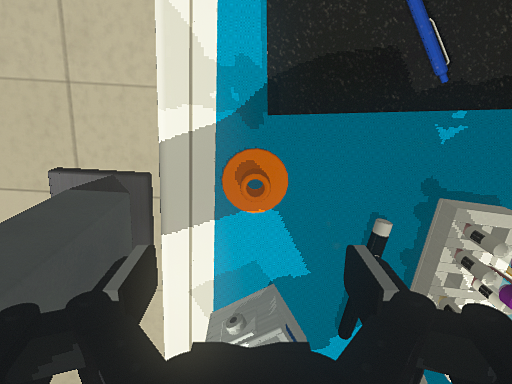

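The ring is at (255,180) in w4, which puts it at (0.516, 0.388), flat on the mat with the fingers clear either side. Descending and gripping the hub.

>>> move_arm([
  [0.1,0.42,2,0,0,0,1],
  [0,0,3,0,0,0,1],
  [0,0,3,0,0,0,1],
  [0,0,3,0,0,0,1],
  [0,0,1.2,0,0,0,1],
  [0,0,0.7,0,0,0,0.5],
  [0,0,0,0,0,0,0],
  [0,0,0,0,0,0,-1],
  [0,0,0,0,0,0,-1],
  [0,0,0,0,0,0,-1],
  [0,0,0,0,0,0,-1],
  [0,0,0,0,0,0,-1],
  [0,0,0,0,0,0,-1],
  [0,0,0,0,0,0,-1],
])

```text
time: 5.3
tool_pos: [0.5195, 0.3895, 0.0323]
tool_rot: [0.001, 0.688, 0.726, 0.002]
contact_force: [-0.0, 0.1, 5.6]
gripper_width: 0.269
grasp_force: 59.5
```

```bash
python3 - <<'E'
from h import *; from plant import manip
show(manip.state())
E
```

```text
t 5.3 pos [0.5195 0.3895 0.0323] F [-0.02  0.08  5.62] w 0.269 g 59.51 j [ 0.529  0.322  1.695 -0.     1.12   0.476]
[[-0.053, 0.999, 0.004], [0.999, 0.053, 0.002], [0.002, 0.004, -1.0]]
```

>>> move_arm([
  [0,0,-1,0,0,0,-1],
  [0,0,-3.5,0,0,0,-1],
  [0,0,-3.5,0,0,0,-1],
  [0,0,-3.5,0,0,0,-1],
  [0,0,-3.5,0,0,0,-1],
  [-2,-0.1,-3.5,0,0,0,-1],
  [-3.5,-0.24,0,0,0,0,-1],
  [-3.5,-0.24,0,0,0,0,-1],
  [-3.5,-0.24,0,0,0,0,-1],
  [-3.5,-0.24,0,0,0,0,-1],
  [-3.5,-0.24,0,0,0,0,-1],
  [-3.5,-0.24,0,0,0,0,-1],
  [-3.5,-0.24,0,0,0,0,-1],
  [-3.5,-0.24,0,0,0,0,-1],
  [-1,0,0,0,0,0,-1],
  [0,0,0,0,0,0,-1],
  [0,0,0,0,0,0,-1],
])

```text
time: 6.72
tool_pos: [0.5139, 0.0778, 0.2148]
tool_rot: [-0.0, 0.689, 0.725, 0.0]
contact_force: [-0.9, -0.2, -0.6]
gripper_width: 0.27
grasp_force: 59.0
```

```bash
python3 - <<'E'
from h import *; from plant import manip; import pickle
s=manip.state(); show(s)
F={n:manip.grab_frame(n) for n in("wrist","top","scene")}; pickle.dump(F,open("f5.pkl","wb"))
p=s["tool_pos"]; T=[]
for n,f in F.items():
    q=proj(f,p+[0,0,-.02]); print(n,"ringproj",q.round(1),"rodproj",proj(f,(.515,.0795,.16)).round(1))
    b,m=blobs(f["img"],(3,150,60),(16,255,255),10); print([(c,k[2:]) for c,k in b])
    h=60 if n!="wrist" else 130
    x,y=int(np.clip(q[0],h,512-h)),int(np.clip(q[1],h,384-h)); print("org",x-h,y-h)
    T.append(cv2.resize(f["img"][y-h:y+h,x-h:x+h],(266,266) if 0 else (260,260),interpolation=cv2.INTER_CUBIC))
cv2.imwrite("pics/f5.png",np.hstack(T))
E
```

```text
t 6.72 pos [0.5139 0.0778 0.2148] F [-0.92 -0.23 -0.61] w 0.27 g 59.02 j [ 7.000e-03 -1.780e-01  1.893e+00  1.000e-03  1.426e+00 -4.500e-02]
[[-0.051, 0.999, 0.0], [0.999, 0.051, 0.001], [0.001, 0.0, -1.0]]
wrist ringproj [247.6 249.3] rodproj [250.1 220. ]
[([250.2, 236.7], [113, 105, 6729])]
org 117 119
top ringproj [326.8 214.4] rodproj [323.4 214.9]
[([416.6, 66.1], [50, 49, 265]), ([207.0, 132.8], [13, 8, 57]), ([364.1, 192.4], [58, 14, 285]), ([346.1, 188.0], [8, 3, 10]), ([482.5, 202.0], [10, 1, 10]), ([321.4, 215.4], [12, 19, 127]), ([123.4, 215.8], [18, 17, 222]), ([364.1, 220.0], [38, 13, 237]), ([386.0, 266.8], [16, 17, 162]), ([354.3, 268.9], [14, 14, 96]), ([375.0, 265.8], [5, 5, 10]), ([342.1, 281.4], [12, 9, 56]), ([379.8, 331.3], [63, 106, 2557]), ([353.4, 281.7], [8, 4, 14]), ([353.1, 287.6], [9, 7, 28]), ([332.9, 364.8], [9, 5, 13])]
org 266 154
scene ringproj [327.6 153.4] rodproj [325.8 164.2]
[([303.4, 78.9], [8, 54, 169]), ([422.5, 92.4], [16, 60, 193]), ([381.1, 112.8], [7, 32, 51]), ([404.1, 136.5], [40, 36, 249]), ([375.4, 151.0], [8, 28, 74]), ([327.8, 157.6], [18, 6, 61]), ([389.3, 168.6], [38, 14, 114]), ([182.2, 190.4], [12, 9, 89]), ([130.6, 283.1], [24, 18, 321])]
org 267 93
```

View pics/f5.png

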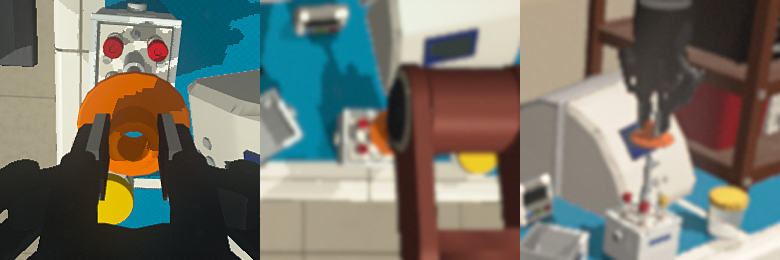

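The wrist view shows the ring level in the fingers, with its bore at about (250,257) and the insert's red caps behind. The scene view shows the ring right above the rod. I'll measure the ring's offset from the TCP by casting the outer arc onto its plane.

```bash
python3 - <<'E'
from h import *; import pickle
from scipy.optimize import least_squares
F=pickle.load(open("f5.pkl","rb")); f=F["wrist"]; p=np.array([.5139,.0778,.2148])
b,m=blobs(f["img"],(3,120,40),(18,255,255),1000)
n,l,s,c=cv2.connectedComponentsWithStats(m); i=1+np.argmax(s[1:,4]); m=(l==i).astype(np.uint8)
k=max(cv2.findContours(m,cv2.RETR_EXTERNAL,cv2.CHAIN_APPROX_NONE)[0],key=cv2.contourArea)[:,0]
k=k[k[:,1]<222]; print(len(k),k.min(0),k.max(0))
for z in(.181,.185,.188):
    P=np.array([onplane(f,q,z)[:2] for q in k])
    for r in(.030,None):
        fun=(lambda v:np.hypot(*(P-v[:2]).T)-r) if r else (lambda v:np.hypot(*(P-v[:2]).T)-v[2])
        o=least_squares(fun,[.514,.078]+([] if r else [.03]),loss="soft_l1",f_scale=.001); print(z,o.x.round(4),"rms",np.sqrt((fun(o.x)**2).mean()).round(5))
# bore: darkest / non-orange hole inside hub
cs,h=cv2.findContours(m,cv2.RETR_CCOMP,cv2.CHAIN_APPROX_NONE)
for q,hh in zip(cs,h[0]):
    if hh[3]>=0 and cv2.contourArea(q)>15: e=cv2.fitEllipse(q); print("hole",e,onplane(f,e[0],.183).round(4),onplane(f,e[0],.2075).round(4))
v=f["img"][225:290,215:285]; cv2.imwrite("pics/bore.png",cv2.resize(v,None,fx=8,fy=8,interpolation=cv2.INTER_CUBIC))
E
```

```text
112 [200 190] [301 221]
0.181 [0.5154 0.0741] rms 0.00021
0.181 [0.5154 0.0743 0.0298] rms 0.0002
0.185 [0.5153 0.0752] rms 0.00027
0.185 [0.5153 0.0763 0.0291] rms 0.0002
0.188 [0.5153 0.076 ] rms 0.00035
0.188 [0.5152 0.0777 0.0285] rms 0.00019
hole ((250.14219665527344, 253.1101531982422), (7.306069850921631, 18.423601150512695), 91.14977264404297) [0.5155 0.0697 0.183 ] [0.5149 0.0825 0.2075]
```

View pics/bore.png

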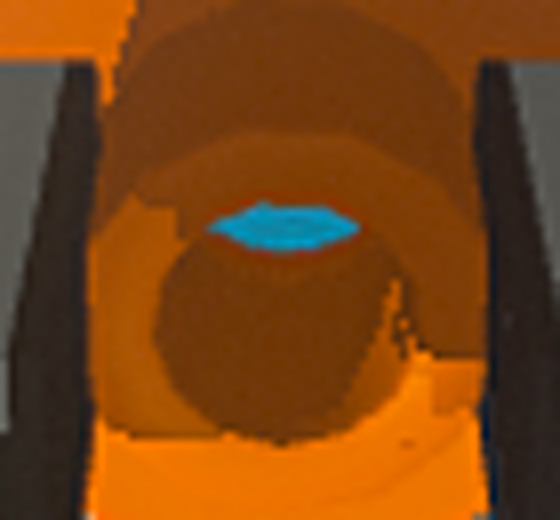

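The bore's upper rim is centred at crop (283,322), which is pixel (250.4,265.3). The cyan lens is the mat seen through the bore.

```bash
python3 - <<'E'
from h import *; import pickle
F=pickle.load(open("f5.pkl","rb")); f=F["wrist"]
for z in(.205,.2075,.210):
    a=[onplane(f,q,z) for q in((250.4,265.3),(234.5,265),(266,265),(250.4,250.6),(250.4,280.1))]
    print(z,a[0].round(4),"dia",np.linalg.norm(a[1]-a[2]).round(4),np.linalg.norm(a[3]-a[4]).round(4))
for z in(.180,.183): print("lower bore rim near edge",onplane(f,(250.4,256.2),z).round(4))
print(proj(f,(.5139,.0778,.2148)),f["mtx"][0][0])
E
```

```text
0.205 [0.5154 0.0749 0.205 ] dia 0.0147 0.0154
0.2075 [0.5153 0.0763 0.2075] dia 0.0144 0.0152
0.21 [0.5152 0.0778 0.21  ] dia 0.0141 0.0149
lower bore rim near edge [0.5159 0.0662 0.18  ]
lower bore rim near edge [0.5158 0.0678 0.183 ]
[247.30405067 270.70096661] 318.65817673327706
```

From the wrist camera, the ring is at (0.5154, 0.0743), with its origin about 33 mm below the TCP. The rod is at (0.5157, 0.0792), measured with the same camera, so biases cancel. I need to shift +4.9 mm in y, then start lowering.

>>> move_arm([
  [0.25,0.03,0,0,0,0,-1],
  [0.24,0.02,0,0,0,0,-1],
  [0,0,0.5,0,0,0,-1],
  [0,0,0.5,0,0,0,-1],
  [0,0,0.5,0,0,0,-1],
  [0,0,0.5,0,0,0,-1],
  [0,0,0.5,0,0,0,-1],
  [0,0,0.5,0,0,0,-1],
  [0,0,0.5,0,0,0,-1],
  [0,0,0,0,0,0,-1],
  [0,0,0,0,0,0,-1],
])

```text
time: 7.78
tool_pos: [0.5139, 0.0827, 0.1789]
tool_rot: [-0.0, 0.688, 0.725, -0.0]
contact_force: [0.3, 0.2, -0.8]
gripper_width: 0.268
grasp_force: 59.0
```

```bash
python3 - <<'E'
from h import *; from plant import manip; import pickle
show(manip.state())
F={n:manip.grab_frame(n) for n in("wrist","scene")}; pickle.dump(F,open("f6.pkl","wb"))
a=cv2.resize(F["wrist"]["img"][180:330,175:325],(400,400),interpolation=cv2.INTER_CUBIC)
b=cv2.resize(F["scene"]["img"][125:225,275:375],(400,400),interpolation=cv2.INTER_CUBIC)
cv2.imwrite("pics/f6.png",np.hstack([a,b]))
E
```

```text
t 7.78 pos [0.5139 0.0827 0.1789] F [ 0.34  0.22 -0.77] w 0.268 g 59.02 j [ 0.016 -0.144  1.924 -0.     1.362 -0.036]
[[-0.053, 0.999, -0.001], [0.999, 0.053, -0.0], [0.0, -0.001, -1.0]]
```

View pics/f6.png

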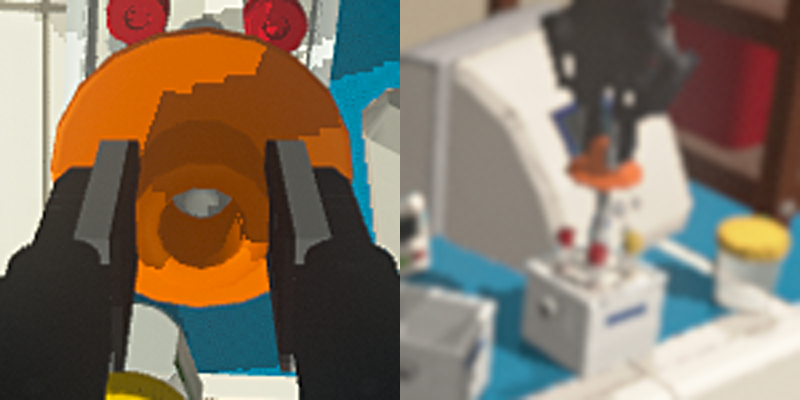

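The wrist view shows the grey rod inside the bore, and the scene view shows the ring coaxial on the rod. There's no contact force, so I'll lower further.

>>> move_arm([
  [0,0,0.5,0,0,0,-1],
  [0,0,0.5,0,0,0,-1],
  [0,0,0.5,0,0,0,-1],
  [0,0,0.5,0,0,0,-1],
  [0,0,0.5,0,0,0,-1],
  [0,0,0.5,0,0,0,-1],
  [0,0,0.5,0,0,0,-1],
  [0,0,0.4,0,0,0,-1],
  [0,0,0,0,0,0,-1],
  [0,0,0,0,0,0,-1],
])

```text
time: 8.72
tool_pos: [0.514, 0.0827, 0.14]
tool_rot: [-0.0, 0.688, 0.726, -0.0]
contact_force: [0.0, -0.4, -0.5]
gripper_width: 0.27
grasp_force: 59.0
```

>>> move_arm([
  [0,0,0.2,0,0,0,-1],
  [0,0,0.2,0,0,0,-1],
  [0,0,0.1,0,0,0,-1],
  [0,0,0,0,0,0,-1],
])

```text
time: 9.05
tool_pos: [0.5141, 0.0827, 0.1352]
tool_rot: [-0.0, 0.688, 0.725, -0.0]
contact_force: [0.3, -0.3, -0.2]
gripper_width: 0.266
grasp_force: 59.0
```

>>> move_arm([
  [0,0,0.15,0,0,0,-1],
  [0,0,0.15,0,0,0,-1],
  [0,0,0,0,0,0,-1],
])

```text
time: 9.3
tool_pos: [0.5145, 0.0828, 0.1332]
tool_rot: [0.0, 0.688, 0.725, 0.0]
contact_force: [-1.5, 0.4, 2.8]
gripper_width: 0.265
grasp_force: 59.5
```

Contact came at the expected height of 0.134. Releasing the ring.

>>> move_arm([
  [0,0,0,0,0,0,-0.2],
  [0,0,0,0,0,0,0.1],
  [0,0,0,0,0,0,0.1],
  [0,0,0,0,0,0,0.1],
  [0,0,0,0,0,0,0.1],
  [0,0,-2,0,0,0,0.1],
  [0,0,-2,0,0,0,0.1],
  [0,0,-2,0,0,0,0.1],
  [0,0,-2,0,0,0,0.1],
  [0,0,-2,0,0,0,0.1],
  [2,0,0,0,0,0,0.1],
  [0,0,0,0,0,0,0.1],
  [0,0,0,0,0,0,0.1],
])

```text
time: 10.38
tool_pos: [0.513, 0.103, 0.2323]
tool_rot: [0.0, 0.688, 0.726, -0.0]
contact_force: [1.1, 1.1, -0.5]
gripper_width: 0.552
grasp_force: 0.0
```

```bash
python3 - <<'E'
from h import *; from plant import manip; import pickle
show(manip.state())
F={n:manip.grab_frame(n) for n in("wrist","scene")}; pickle.dump(F,open("f7.pkl","wb"))
for n,f in F.items():
    for z in(.101,.126,.160): print(n,z,proj(f,(.5155,.0795,z)).round(1))
f=F["wrist"]; p=proj(f,(.5155,.0795,.126)).astype(int); p=np.clip(p,60,[452,324]); print(p)
a=cv2.resize(f["img"][p[1]-60:p[1]+60,p[0]-60:p[0]+60],(400,400),interpolation=cv2.INTER_CUBIC)
b=cv2.resize(F["scene"]["img"][145:225,285:365],(400,400),interpolation=cv2.INTER_CUBIC)
cv2.imwrite("pics/f7.png",np.hstack([a,b]))
E
```

```text
t 10.38 pos [0.513  0.103  0.2323] F [ 1.15  1.1  -0.52] w 0.552 g 0.0 j [ 0.056 -0.182  1.867 -0.     1.457  0.002]
[[-0.054, 0.999, -0.0], [0.999, 0.054, -0.0], [-0.0, -0.0, -1.0]]
wrist 0.101 [250.3 213.8]
wrist 0.126 [250.3 225.3]
wrist 0.16 [250.3 245. ]
scene 0.101 [323.9 181.8]
scene 0.126 [324.6 174.4]
scene 0.16 [325.7 164.1]
[250 225]
```

View pics/f7.png

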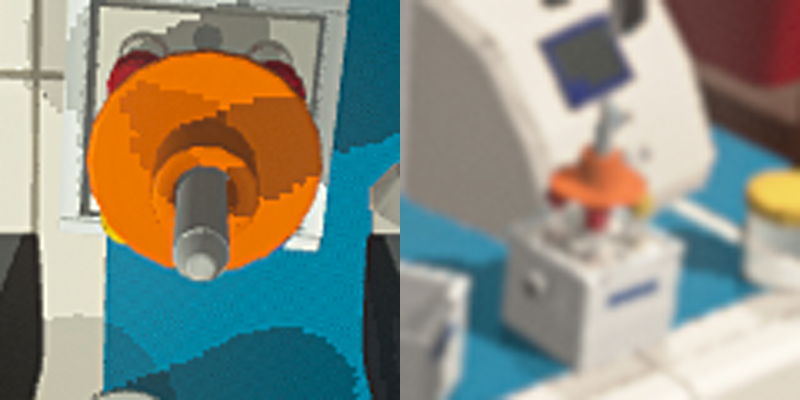

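The rod top is at (249.4,244.5), matching the predicted (250.3,245). The scene view shows the ring flat just above the caps with bare rod above it. A quick numeric check of the seat height, then I'll grip the rod.

```bash
python3 - <<'E'
from h import *; import pickle
from scipy.optimize import least_squares
f=pickle.load(open("f7.pkl","rb"))["wrist"]
b,m=blobs(f["img"],(3,120,40),(18,255,255),500)
n,l,s,c=cv2.connectedComponentsWithStats(m); i=1+np.argmax(s[1:,4]); m=(l==i).astype(np.uint8)
k=max(cv2.findContours(m,cv2.RETR_EXTERNAL,cv2.CHAIN_APPROX_NONE)[0],key=cv2.contourArea)[:,0]
k=k[k[:,1]<230]
for z in(.095,.101,.106):
    P=np.array([onplane(f,q,z)[:2] for q in k]); fun=lambda v:np.hypot(*(P-v[:2]).T)-v[2]
    o=least_squares(fun,[.514,.078,.03],loss="soft_l1",f_scale=.001); print(z,o.x.round(4))
E
```

```text
0.095 [0.5158 0.0826 0.0268]
0.101 [0.5156 0.0848 0.0262]
0.106 [0.5155 0.0867 0.0256]
```

>>> move_arm([
  [-1.1,0.02,0,0,0,0,0.1],
  [-1.15,0.01,0,0,0,0,0.1],
  [0,0,2,0,0,0,0.1],
  [0,0,2,0,0,0,0.1],
  [0,0,2,0,0,0,0.1],
  [0,0,1.2,0,0,0,0.1],
  [0,0,1,0,0,0,0.1],
  [0,0,0,0,0,0,0],
  [0,0,0,0,0,0,-0.5],
  [0,0,0,0,0,0,-1],
  [0,0,0,0,0,0,-1],
  [0,0,0,0,0,0,-1],
  [0,0,0,0,0,0,-1],
  [0,0,0,0,0,0,-1],
])

```text
time: 11.65
tool_pos: [0.5153, 0.0803, 0.1519]
tool_rot: [0.001, 0.688, 0.726, 0.001]
contact_force: [-1.3, -0.6, 5.8]
gripper_width: 0.11
grasp_force: 59.1
```

```bash
python3 - <<'E'
from h import *; import pickle
from plant import manip
show(manip.state())
f=pickle.load(open("f7.pkl","rb"))["wrist"]
b,m=blobs(f["img"],(3,170,60),(18,255,255),500); print(b)
c=b[0]
for r in range(180,245,6):
    x=np.where(m[r,200:300])[0]
    if len(x): print(r,x.min()+200,x.max()+200,[np.linalg.norm(onplane(f,(x.min()+199.5,r),z)-onplane(f,(x.max()+200.5,r),z)).round(4) for z in(.101,.106)])
E
```

```text
t 11.65 pos [0.5153 0.0803 0.1519] F [-1.28 -0.55  5.84] w 0.11 g 59.06 j [ 0.012 -0.115  1.946 -0.     1.309 -0.041]
[[-0.053, 0.999, 0.002], [0.999, 0.053, -0.0], [-0.0, 0.002, -1.0]]
[([250.8, 209.9], [216, 180, 70, 66, 3150])]
180 249 253 [np.float64(0.0041), np.float64(0.004)]
186 230 272 [np.float64(0.0356), np.float64(0.0349)]
192 223 278 [np.float64(0.0467), np.float64(0.0457)]
198 220 282 [np.float64(0.0528), np.float64(0.0517)]
204 218 284 [np.float64(0.0565), np.float64(0.0553)]
210 216 285 [np.float64(0.0593), np.float64(0.0582)]
216 216 285 [np.float64(0.0597), np.float64(0.0585)]
222 217 284 [np.float64(0.0583), np.float64(0.0571)]
228 220 281 [np.float64(0.0535), np.float64(0.0524)]
234 224 277 [np.float64(0.0468), np.float64(0.0459)]
240 231 270 [np.float64(0.0349), np.float64(0.0342)]
```

The disc measures 60 mm wide at z≈0.101, so the ring is home, and the rod is gripped at 59 N. Lifting straight up, gently.

>>> move_arm([
  [0,0,-0.4,0,0,0,-1],
  [0,0,-0.8,0,0,0,-1],
  [0,0,-1.2,0,0,0,-1],
  [0,0,-1.5,0,0,0,-1],
  [0,0,-1.5,0,0,0,-1],
  [0,0,-1.5,0,0,0,-1],
  [0,0,-1.5,0,0,0,-1],
  [0,0,-1.5,0,0,0,-1],
  [0,0,-1.5,0,0,0,-1],
  [0,0,-1.5,0,0,0,-1],
  [0,0,-1.5,0,0,0,-1],
  [0,0,-1.5,0,0,0,-1],
  [0,0,-1.5,0,0,0,-1],
  [0,0,-1,0,0,0,-1],
  [0,0,-0.5,0,0,0,-1],
  [0,0,0,0,0,0,-1],
  [0,0,0,0,0,0,-1],
  [0,0,0,0,0,0,-1],
])

```text
time: 13.15
tool_pos: [0.5142, 0.0802, 0.3381]
tool_rot: [-0.001, 0.688, 0.725, -0.001]
contact_force: [0.3, 0.7, -3.3]
gripper_width: 0.114
grasp_force: 58.5
```

```bash
python3 - <<'E'
from h import *; from plant import manip; import pickle
s=manip.state(); show(s)
F={n:manip.grab_frame(n) for n in("wrist","scene")}; pickle.dump(F,open("f8.pkl","wb"))
f=F["scene"]; p=s["tool_pos"]
for d in(-.022,-.047,-.148): print(d,proj(f,p+[0,0,d]).round(1))
b,m=blobs(f["img"],(3,150,60),(16,255,255),20); q=proj(f,p-[0,0,.04]); print([(c,k) for c,k in b if np.hypot(*(np.array(c)-q))<60])
E
```

```text
t 13.15 pos [0.5142 0.0802 0.3381] F [ 0.28  0.7  -3.3 ] w 0.114 g 58.55 j [ 0.012 -0.235  1.738 -0.     1.641 -0.041]
[[-0.053, 0.999, -0.002], [0.999, 0.053, -0.0], [0.0, -0.002, -1.0]]
-0.022 [331.  112.9]
-0.047 [330.1 121.7]
-0.148 [326.8 155. ]
[([303.4, 77.8], [300, 51, 9, 56, 165]), ([380.0, 119.8], [378, 112, 4, 16, 25]), ([331.4, 121.7], [321, 115, 21, 12, 149])]
```

The weight is on the wrist and the ring is where expected. Now slanting the insert inward, away from the centrifuge, about the tool's x axis so the pad faces carry the moment.

>>> move_arm([
  [0,0,0,0.5,0,0,-1],
  [0,0,0,1.5,0,0,-1],
  [0,0,0,2.5,0,0,-1],
  [0,0,0,3,0,0,-1],
  [0,0,0,3,0,0,-1],
  [0,0,0,3,0,0,-1],
  [0,0,0,3,0,0,-1],
  [0,0,0,3,0,0,-1],
  [0,0,0,3,0,0,-1],
])

```text
time: 14.0
tool_pos: [0.5152, 0.0802, 0.3393]
tool_rot: [-0.135, 0.675, 0.711, -0.142]
contact_force: [-0.6, -0.4, -3.5]
gripper_width: 0.113
grasp_force: 58.6
```

```bash
python3 - <<'E'
from h import *; from plant import manip
show(manip.state())
E
```

```text
t 14.0 pos [0.5152 0.0802 0.3393] F [-0.57 -0.41 -3.47] w 0.113 g 58.61 j [ 0.018  0.012  1.54  -0.014  1.984 -0.037]
[[-0.053, 0.922, -0.385], [0.999, 0.049, -0.02], [-0.0, -0.385, -0.923]]
```

>>> move_arm([
  [0,0,0,3,0,0,-1],
  [0,0,0,3,0,0,-1],
  [0,0,0,3,0,0,-1],
  [0,0,0,3,0,0,-1],
  [0,0,0,3,0,0,-1],
  [0,0,0,3,0,0,-1],
  [0,0,0,2.5,0,0,-1],
  [0,0,0,1.5,0,0,-1],
  [0,0,0,0.5,0,0,-1],
  [0,0,0,0,0,0,-1],
  [0,0,0,0,0,0,-1],
  [0,0,0,0,0,0,-1],
  [0,0,0,0,0,0,-1],
  [0,0,0,0,0,0,-1],
  [0,0,0,0,0,0,-1],
  [0,0,0,0,0,0,-1],
])

```text
time: 15.33
tool_pos: [0.5145, 0.0803, 0.3396]
tool_rot: [-0.263, 0.636, 0.67, -0.277]
contact_force: [-0.6, 0.5, -2.7]
gripper_width: 0.111
grasp_force: 58.8
```

```bash
python3 - <<'E'
from h import *; from plant import manip; import pickle
s=manip.state(); show(s); R=Rt(s); p=s["tool_pos"]; print("tilt",np.degrees(np.arccos(-R[2,2])))
F={n:manip.grab_frame(n) for n in("wrist","scene","top")}; pickle.dump(F,open("f9.pkl","wb"))
for n in("scene","wrist"):
    f=F[n]; print(n,"pred ring,caps,base",[proj(f,p+R[:,2]*d).round(1).tolist() for d in(.042,.05,.144)])
    b,m=blobs(f["img"],(3,150,60),(16,255,255),25); q=proj(f,p+R[:,2]*.04); print([(c,k[2:]) for c,k in b if np.hypot(*(np.array(c)-q))<70])
    for nm,lo,hi in[("y",(20,150,90),(32,255,255)),("b",(100,170,70),(116,255,255)),("r",(172,120,70),(180,255,255))]:
        b,_=blobs(f["img"],lo,hi,6); print(nm,[(c,k[4]) for c,k in b if np.hypot(*(np.array(c)-q))<70])
E
```

```text
t 15.33 pos [0.5145 0.0803 0.3396] F [-0.6   0.47 -2.72] w 0.111 g 58.75 j [ 0.023  0.228  1.398 -0.029  2.3   -0.04 ]
[[-0.053, 0.706, -0.706], [0.999, 0.037, -0.037], [-0.0, -0.707, -0.707]]
tilt 44.97143490295128
scene pred ring,caps,base [[338.8, 117.7], [340.1, 120.3], [356.3, 150.6]]
[([302.4, 90.4], [6, 23, 64]), ([340.8, 115.3], [15, 9, 73]), ([403.8, 135.7], [41, 37, 229]), ([376.5, 146.7], [6, 16, 47])]
y [([350.8, 117.2], 8)]
b []
r [([362.8, 155.0], 65)]
wrist pred ring,caps,base [[247.6, 230.1], [247.7, 224.6], [248.6, 182.7]]
[([254.1, 212.1], [102, 77, 5135]), ([193.5, 193.3], [25, 12, 38])]
y []
b []
r [([218.9, 186.5], 86), ([288.5, 189.2], 37)]
```

```bash
python3 - <<'E'
from h import *; import pickle
for n in("f8.pkl","f9.pkl"):
    f=pickle.load(open(n,"rb"))["wrist"]
    for lo,hi in[((3,150,60),(16,255,255)),((172,120,70),(180,255,255)),((0,150,60),(2,255,255))]:
        b,_=blobs(f["img"],lo,hi,25); print(n,[(c,k) for c,k in b if abs(c[0]-250)<70 and 150<c[1]<260])
E
```

```text
f8.pkl [([251.7, 211.2], [201, 177, 102, 76, 5184])]
f8.pkl [([215.0, 188.7], [210, 183, 15, 12, 27])]
f8.pkl [([216.4, 184.6], [211, 179, 15, 15, 78]), ([286.5, 186.4], [280, 182, 15, 13, 39])]
f9.pkl [([254.1, 212.1], [203, 178, 102, 77, 5135]), ([193.5, 193.3], [182, 186, 25, 12, 38])]
f9.pkl [([218.9, 186.5], [212, 180, 22, 17, 86]), ([288.5, 189.2], [279, 183, 18, 16, 37])]
f9.pkl [([224.0, 180.9], [218, 178, 14, 10, 62]), ([288.9, 186.9], [281, 182, 16, 14, 52])]
```

In the hand frame, the ring and caps are the same before and after the tilt: a 2 px shift, which is just the bore play. The tilt is 45.0° and the base is at about 0.24 m. Handing in.

```bash
python3 -c "
from plant import manip
print(manip.job_done())"
```

```text
the job is handed in; nothing more can be done
None
```

The job is handed in, verdict not shown: the ring measured home on the shoulder and was released in the bucket, and the insert is now held still by its rod at 45°, base about 0.24 m up; the two caps I could see stayed put, and the cup, timer and marker were not re-measured at the end.

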